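True a piping nozzle: fit the pin, then hold the press

ROBOT

A 6-joint arm with a two-finger parallel gripper is mounted at the origin on the work surface. World frame = base frame: x ahead of the robot, y to its left, z up, the work surface at z = 0. Lengths are in mm, angles in rad, forces in N, time in s.
With the tool pointing down it reaches from about 350 to 975 mm from the base axis. Payload 7.1 kg.
Tool frame: the origin (TCP) lies between the finger pads; the fingertips stand 19 mm ahead of it and the grasp point (between the pads) is the TCP; z points along the fingers, y is the line along which they close (so a half turn about z gives the same grasp; the last joint's range is limited). The gripper opens to 88 mm and grips with 3 to 60 N. Pads are 20 mm wide; open, the fingers measure 115 mm over their backs; the gripper's body (75 mm by 178 mm) begins 61 mm behind the grasp point.
Start: joints at [1.262, 0.423, 1.63, -0, 1.089, -0.019], TCP at [178.569, 598.931, 241.675] pointing down, gripper open.
Joint ranges: [-3, 3], [-0.9, 2.11], [0.09, 2.58], [-1.31, 4.45], [0.11, 2.69], [-2.54, 2.54]. Speed limits (rad/s): [2.39, 2.39, 3.01, 3.14, 3.14, 3.14].

INTERFACE

Orientations are given as a rotation vector (axis times angle).
In Python, from workcell import ctrl gives the robot as it stands.
- The arm moves only by the tool arm_command, never from a script. Its argument "series" is a list of rows, each an object with "linear": the shift along the tool's x, y, z in m, a list of three; "turn": the turn about the tool's z in rad. A call has 1 to 10 rows; each row shifts and turns the commanded pose from where the row before left it, along the tool's axes as they then stand; what a row does not reach is not made up. A row lasts 1/10 s, in which the tool goes at most 50 mm and 8.59 degrees, less where a joint would pass 70% of its speed; a pose out of reach is approached as far as the arm can. A call with a gripper value outside its range is refused whole. "jaw" is the opening, from -1 (shut) to 1 (fully open), set as the call begins (left out, the last holds). The fingers move at their own pace and stop on an object; the grip force is fixed at half the most. Time passes only in rows, so rows that do not move let the fingers close. It gives the time, the measured TCP pose, the force, the opening and the grip force at its end, in the units of the state.
- ctrl.get_obs(): the state, without advancing time (a new reading comes with each control period).
- ctrl.get_image(name): name is "scene" or "top"; returns a dict with "frame" (400x640x3 uint8, blue, green, red), "fx", "fy", "cx", "cy" (pixels), "rvec" (rotation vector, rad) and "tvec" (3), from world to camera coordinates, as OpenCV has them. Camera axes: x right, y down, z forward; pixel columns grow to the right and rows downward; lengths in mm; the calibration is good to about 2 mm. A picture is of the moment at which its call begins. There is no depth.
- ctrl.close_job(): hands the job in; it is judged then, once.
The state is a dict: "t": time; "qpos": joint angles; "qvel": joint speeds; "joint_torque": joint torques, N m; "ee_pos": TCP position; "orientation": TCP orientation; "ft_force": force on the tool from outside, world axes, zero at the start; "moment": the same for the moment, N m; "width": finger opening in mm; "grasp_force": force on a finger pad.
Only numpy, scipy, OpenCV 4.12 (cv2) and the standard library are available. Lean on these libraries where they do the work, as an engineer would, in place of code of your own. Each camera call takes 0.05 s, during which the arm holds its last target. There are 200 camera calls.

TASK

A piping nozzle that needs rounding stands mouth-up in the small truing press on the shop counter. Take the slimmer of the two wooden-handled pins out of its stand and put it straight down into the nozzle's mouth until its collar sits on the rim, then let go of it. Then press the press's black palm knob 12 mm down with the gripper, half of its travel and never near the bottom, hold it steady there for a few seconds, and finish while still holding it pressed; do not press the knob before the pin is in, and leave the other pin and everything else on the counter where they are.

Things in the scene. Friction and masses are not known exactly. Their poses are not given: they have to be found in the camera images.
- press: Truing press, fixed: grey base plate 100 (x) by 220 (y) by 22 mm. Origin: centre of its underside; z up. At y = -70 mm the fixed steel nozzle, a hollow cone, narrow end up, between a post (y = -102 mm, 66 mm high) and a moving jaw; at y = +70 mm a housing 56 mm square, 72 mm high, with the spring-loaded black palm knob on top. The knob drives the jaw towards the nozzle, half as far.
- nozzle_mouth (a point): Centre of the nozzle's open mouth, at the level of its rim, 76 mm above the counter; z up. The mouth is round, 12 mm wide inside and 17 mm outside, and the hollow cone widens below it, over 45 mm deep.
- plunger (a joint): How far the palm knob is pressed down, m: 0 up (where its spring returns it), 0.024 at the bottom. It goes straight down. The spring takes about 3 N to start, 9 N at 12 mm and 15 N at the bottom.
- plunger_top (a point): Centre of the palm knob's flat top (flat 38 mm wide, the knob 46 mm); it moves down with the knob. 124 mm above the counter when up.
- stand: The pin stand, fixed: a plate 56 (x) by 140 (y) mm, its top 64 mm above the counter, on four thin posts over a foot plate. Origin: centre of its underside; z up. Two through holes 17 mm wide at y = -35 and +35 mm; a pin hangs upright in each by its collar.
- slim_pin_grip (a point): Slim pin, loose, 50 g: middle of its wooden handle, on the axis; z up. Handle: cylinder 16 mm wide, 44 mm high. Below it a steel collar 22 mm wide, 4 mm thick, its underside 26 mm below this point; then a steel shaft 9 mm thick, 38 mm long, its last 10 mm tapered to 4.5 mm. It hangs by its collar in either hole of the stand.
- thick_pin_grip (a point): The other pin, to be left in the stand: the same lengths, but handle 26 mm wide, collar 28 mm, shaft 15 mm (too thick for the nozzle). Middle of its handle; z up.
- nozzle_a: Loose piping nozzle on the counter, a bystander: steel cone 34 mm wide, 48 mm high, narrow end up. Origin: centre of its underside.
- nozzle_b: Loose piping nozzle, a bystander: steel cone 38 mm wide, 56 mm high. Origin: centre of its underside.
- tart_tin: Loose shallow steel tart tin, upside down, a bystander, 76 mm wide, 20 mm high. Origin: centre of its underside.
- cup_stack: Stack of aluminium cups, a bystander, 66 mm wide, 82 mm high. Origin: centre of its underside.
- jar: Glass jar with a steel lid, a bystander, 60 mm wide, 80 mm high. Origin: centre of its underside.
- carton: Small cardboard carton, a bystander, 70 by 110 by 45 mm high. Origin: centre of its underside.
- ramekin: White ceramic ramekin, upside down, a bystander, 84 mm wide, 50 mm high. Origin: centre of its underside.

How it is judged:
By the outcome, as a careful person would: the job done as asked, in the order asked, and still so for the second after the job is handed in, while the arm keeps its last pose, push and grip.
It also fails if it takes over 58 s, if anything falls off the work surface, if the arm or the gripper's body presses on something with over 40 N, if the wrist force passes 120 N, or if a joint passes its speed limit or range.

## Working session

There is one attempt and no reset: what is moved stays moved. The work goes in short steps, Python scripts to look and compute and a tool call to move; the robot and the scene stay as the last step left them, time stands still between calls to the robot, and variables do not carry over. Pictures are saved under pics/ and viewed, at most 10 in all, crops included, and the job is handed in when it is done.

Besides the shell and the picture viewer there is one more tool, called after "Request:" as name([rows], argument=value, ...), one row to a line, values as JSON. arm_command: Moves the arm, as the interface text tells. Its arguments: {"type":"object","properties":{"series":{"type":"array"},"jaw":{"type":"number"}},"required":["series"]}

```bash
mkdir -p pics; cat > h.py <<'E'
import numpy as np, cv2
from workcell import ctrl
def cam(n):
    d=ctrl.get_image(n); d['R']=cv2.Rodrigues(np.array(d['rvec'],float))[0]; d['t']=np.array(d['tvec'],float).ravel()
    d['K']=np.array([[d['fx'],0,d['cx']],[0,d['fy'],d['cy']],[0,0,1]]); return d
def ray(d,u,v,z):
    c=-d['R'].T@d['t']; r=d['R'].T@np.array([(u-d['cx'])/d['fx'],(v-d['cy'])/d['fy'],1]); return c+r*(z-c[2])/r[2]
def proj(d,p):
    return cv2.projectPoints(np.array(p,float).reshape(-1,3),np.array(d['rvec'],float),d['t'],d['K'],None)[0].reshape(-1,2)
E
python3 - <<'E'
from h import *
for n in('scene','top'):
    d=cam(n); cv2.imwrite(f'pics/{n}0.png',d['frame']); print(n,d['fx'],d['cx'],d['cy'],-d['R'].T@d['t'],d['R'][2])
o=ctrl.get_obs(); print(o)
E
```

```text
scene 394.89566058246055 323.67970440729925 202.66279195589578 [1150.37941777  717.24969017  688.45045098] [-0.51396302 -0.66065172 -0.5471575 ]
top 410.18570959777855 318.05007840840665 199.9706036184051 [4.64222871e+02 1.03795548e+00 1.14826688e+03] [ 0.1040763   0.00313464 -0.99456438]
{'t': 0.1, 'qpos': array([ 1.26199136e+00,  4.23778486e-01,  1.63063780e+00, -1.77037315e-05,
        1.08860420e+00, -1.89958751e-02]), 'qvel': array([ 1.88336622e-03,  6.93403012e-05, -2.64811366e-03, -4.65773662e-04,
       -1.50690636e-04,  2.83875659e-03]), 'joint_torque': array([ 1.04414401e-04, -5.45612955e+01, -2.74325913e+01,  6.44386327e-02,
        1.88305427e-02, -6.65581297e-05]), 'ee_pos': array([178.43206389, 598.47001049, 240.96111797]), 'orientation': array([-4.53595321e-01, -3.10845367e+00,  2.21663095e-03]), 'ft_force': array([-0.06636327,  0.21268015, -0.11852741]), 'moment': array([ 0.00258302,  0.02163343, -0.01376118]), 'grasp_force': 0.0, 'width': 87.63408241582115}
```

View pics/scene0.png

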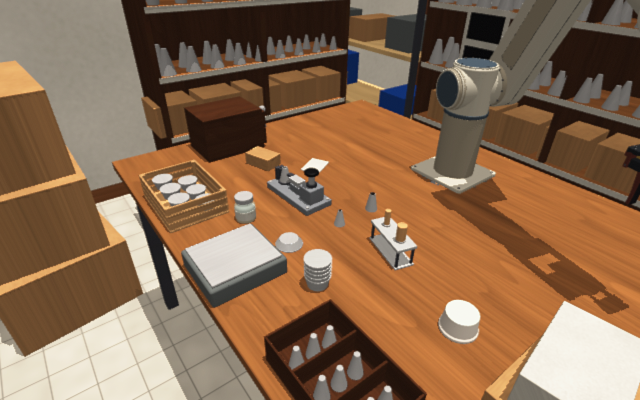

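View pics/top0.png

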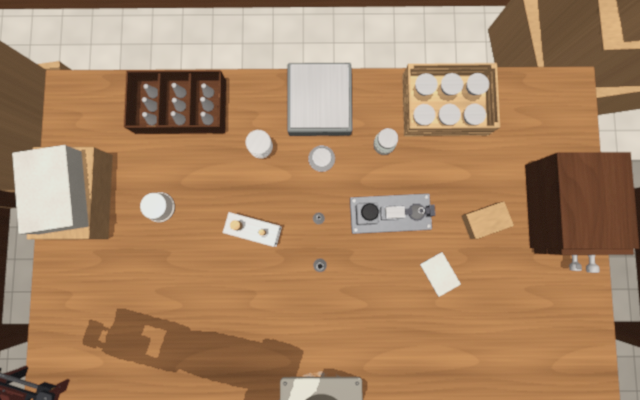

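The scene view shows the press around (300,190) and the stand around (393,240). In the top view the knob is near (370,212), the nozzle near (417,212), the thick pin near (236,225) and the slim pin near (263,232). I'll enlarge these next.

```bash
python3 - <<'E'
from h import *
s=cv2.imread('pics/scene0.png');t=cv2.imread('pics/top0.png')
f=lambda im,x,y:cv2.resize(im[y:y+50,x:x+100],None,fx=4,fy=4,interpolation=cv2.INTER_CUBIC)
g=lambda im,x,y:cv2.resize(im[y:y+75,x:x+100],None,fx=4,fy=4,interpolation=cv2.INTER_CUBIC)
a=np.hstack([g(t,345,175),g(t,205,190)]);b=np.hstack([g(s,250,150),g(s,345,200)])
cv2.imwrite('pics/crop.png',np.vstack([a,b]))
E
```

```text
(no output)
```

View pics/crop.png

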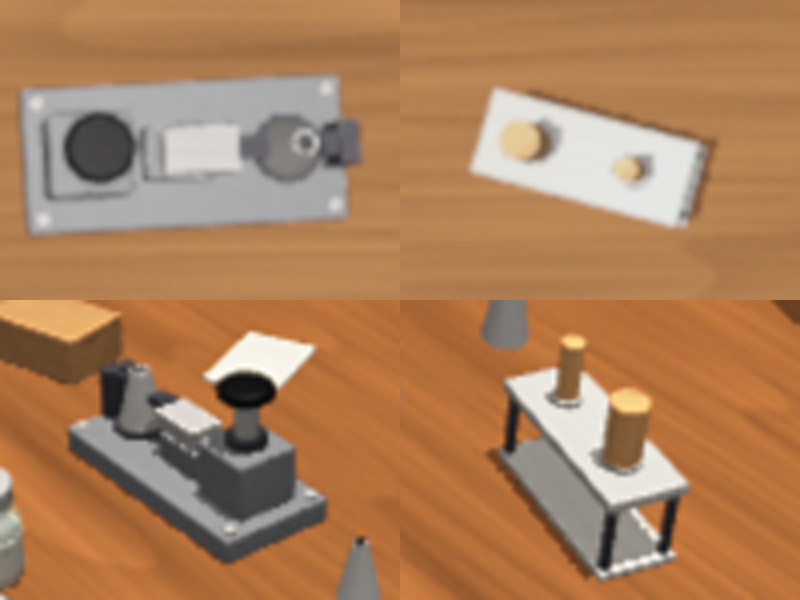

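The crop shows the slim handle top at top-view px (261.6,231.6), the nozzle mouth ring at (420.9,210.1) and the knob at (369.4,211.4). Next I'll refine these with masks and both views.

```bash
cat > m.py <<'E'
from h import *
from scipy.ndimage import label
def blob(m,u,v,r):
    k=np.zeros(m.shape,bool);k[int(v-r):int(v+r)+1,int(u-r):int(u+r)+1]=1
    y,x=np.nonzero(m&k); return x.mean(),y.mean(),len(x),np.ptp(x)+1,np.ptp(y)+1
E
python3 - <<'E'
from m import *
t=cam('top');s=cam('scene')
T=t['frame'].astype(int);S=s['frame'].astype(int)
wood=lambda F:(F[...,2]-F[...,0]>40)&(F[...,2]>190)
tb=blob(wood(T),261.6,231.6,5); print('slim top',tb,ray(t,tb[0],tb[1],112))
tb=blob(wood(T),235,225,7); print('thick top',tb,ray(t,tb[0],tb[1],112))
kb=blob(T.max(2)<75,369.4,211.4,11); print('knob',kb,ray(t,kb[0],kb[1],122))
print('mouth T',ray(t,420.9,210.1,76))
# stand plate
def rect(m,u,v,r):
    k=np.zeros(m.shape,np.uint8);k[v-r:v+r,u-r:u+r]=1
    m=cv2.morphologyEx((m*k).astype(np.uint8),cv2.MORPH_CLOSE,np.ones((5,5)))
    c=max(cv2.findContours(m,cv2.RETR_EXTERNAL,2)[0],key=cv2.contourArea); return cv2.boxPoints(cv2.minAreaRect(c)),c
sat=T.max(2)-T.min(2)
b,_=rect((sat<35)&(T.min(2)>150),252,229,38); P=np.array([ray(t,*p,64)for p in b]);print('stand',P.round(1),P.mean(0))
b,_=rect((sat<35),392,213,45);P=np.array([ray(t,*p,22)for p in b]);print('press',P.round(1),P.mean(0))
# scene: px guesses by crop
c=lambda X,Y,x0,y0:(x0+(X+.5)/4-.5,y0+(Y+.5)/4-.5)
for n,p,z in(('slim',c(573-400,342-300,345,200),112),('mouth',c(138,370-300,250,150),76),('knob',c(246,385-300,250,150),124)):
    print('S',n,p,ray(s,*p,z))
print('mouth grid\n',T[204:217,413:430].sum(2)//3)
E
```

```text
slim top (np.float64(261.17391304347825), np.float64(232.0), 23, np.int64(5), np.int64(5)) [492.36880611 148.14997842 112.        ]
thick top (np.float64(234.3918918918919), np.float64(224.6891891891892), 74, np.int64(10), np.int64(10)) [511.18751449 215.99939337 112.        ]
knob (np.float64(369.42790697674417), np.float64(211.46976744186045), 215, np.int64(17), np.int64(16)) [ 541.83354956 -124.36689933  122.        ]
mouth T [ 548.08931105 -264.80304355   76.        ]
stand [[493.3 258.2  64. ]
 [548.9 243.9  64. ]
 [509.5 102.1  64. ]
 [454.3 117.   64. ]] [501.48919886 180.32202119  64.        ]
press [[ 589.7  -82.2   22. ]
 [ 599.9 -313.9   22. ]
 [ 500.1 -315.4   22. ]
 [ 490.   -85.8   22. ]] [ 544.92725146 -199.31398911   22.        ]
S slim (387.875, 210.125) [494.92096048 147.59468949 112.        ]
S mouth (284.125, 167.125) [ 551.1936055 -267.5181271   76.       ]
S knob (311.125, 170.875) [ 545.71308881 -123.73829595  124.        ]
mouth grid
 [[112 113 113 113 113 113 117 135 153 163 168 170 169 167 166 157 143]
 [109 111 111 111 111 111 110 114 126 143 160 166 158 143 133 118 112]
 [114 116 117 116 116 117 119 121 121 126 140 151 133  93  75  66  91]
 [118 117 118 118 117 123 149 165 168 165 138 127 109  81  77  79  94]
 [120 119 119 119 121 149 172 163 162 167 152 123  97  96  96  95 100]
 [120 122 122 122 131 162 165 124 107 131 169 161  99 100 101  99  99]
 [122 123 123 126 137 157 148 111  95 108 173 176 103  98 102 102  96]
 [123 126 126 126 138 165 164 120  99 110 162 162  95  95 101 102  94]
 [125 127 127 128 132 158 169 148 132 153 164 132  83  91  99  99  90]
 [126 128 128 129 130 135 146 147 143 159 152 106  85  84  83  80  73]
 [129 129 129 129 129 129 129 129 132 131 121 109 105  86  58  53  51]
 [129 129 130 129 128 129 128 126 124 119 112 121 124  94  57  50  53]
 [128 128 128 128 129 128 126 124 119 113 115 137 141 111  97  95  96]]
```

```bash
cat > d.py <<'E'
from h import *
import sys
from scipy.spatial.transform import Rotation as Ro
def d(tx,ty,tz,ydir=None):
    o=ctrl.get_obs(); R=Ro.from_rotvec(o['orientation']).as_matrix()
    v=R.T@(np.array([tx,ty,tz])-o['ee_pos']); print('t',round(o['t'],2),'pos',o['ee_pos'].round(1),'tool-delta mm',v.round(1),'y',R[:,1].round(3),'z',R[:,2].round(4),'q',o['qpos'].round(2),'w',round(o['width'],1),'F',np.array(o['ft_force']).round(1))
    if ydir is not None:
        w=R.T@np.array([*ydir,0]); print('turn',np.arctan2(-w[0],w[1]).round(4))
if __name__=='__main__':
    a=list(map(float,sys.argv[1:])); d(*a[:3],ydir=a[3:] if len(a)>3 else None)
E
python3 d.py 493.5 147.9 241.7 .964 -.266
```

```text
t 0.2 pos [178.5 598.6 241.2] tool-delta mm [-4.307e+02 -3.419e+02 -2.000e-01] y [ 0.286  0.958 -0.001] z [-3.e-04 -9.e-04 -1.e+00] q [ 1.26  0.42  1.63 -0.    1.09 -0.02] w 88.1 F [-0.2 -0.6 -0.7]
turn 1.5502
```

Request:
arm_command([
  {"linear": [-0.0215,-0.017,0],"turn": 0},
  {"linear": [-0.0215,-0.017,0],"turn": 0},
  {"linear": [-0.0215,-0.017,0],"turn": 0},
  {"linear": [-0.0215,-0.017,0],"turn": 0},
  {"linear": [-0.0215,-0.017,0],"turn": 0},
  {"linear": [-0.0215,-0.017,0],"turn": 0},
  {"linear": [-0.0215,-0.017,0],"turn": 0},
  {"linear": [-0.0215,-0.017,0],"turn": 0},
  {"linear": [-0.0215,-0.017,0],"turn": 0},
  {"linear": [-0.0215,-0.017,0],"turn": 0},
], jaw=1)

```text
t: 1.2
ee_pos: [336.5, 373.6, 241.6]
orientation: [-0.454, -3.109, 0.0]
ft_force: [0.5, 0.5, 0.2]
width: 87.8
grasp_force: 0.0
```

Request:
arm_command([
  {"linear": [-0.0215,-0.017,0],"turn": 0},
  {"linear": [-0.0215,-0.017,0],"turn": 0},
  {"linear": [-0.0215,-0.017,0],"turn": 0},
  {"linear": [-0.0215,-0.017,0],"turn": 0},
  {"linear": [-0.0215,-0.017,0],"turn": 0},
  {"linear": [-0.0215,-0.017,0],"turn": 0},
  {"linear": [-0.0215,-0.017,0],"turn": 0},
  {"linear": [-0.0215,-0.017,0],"turn": 0},
  {"linear": [-0.0215,-0.017,0],"turn": 0},
  {"linear": [-0.0215,-0.017,0],"turn": 0},
])

```text
t: 2.2
ee_pos: [493.9, 149.2, 241.6]
orientation: [-0.454, -3.109, -0.0]
ft_force: [0.2, -0.2, 0.4]
width: 87.9
grasp_force: 0.0
```

Request:
arm_command([
  {"linear": [0,0,0],"turn": 0.14},
  {"linear": [0,0,0],"turn": 0.14},
  {"linear": [0,0,0],"turn": 0.14},
  {"linear": [0,0,0],"turn": 0.14},
  {"linear": [0,0,0],"turn": 0.14},
  {"linear": [0,0,0],"turn": 0.14},
  {"linear": [0,0,0],"turn": 0.14},
  {"linear": [0,0,0],"turn": 0.14},
  {"linear": [0,0,0],"turn": 0.14},
  {"linear": [0,0,0],"turn": 0.14},
])

```text
t: 3.2
ee_pos: [493.3, 150.2, 241.6]
orientation: [-2.356, -2.079, 0.0]
ft_force: [-0.2, 0.2, 0.6]
width: 87.8
grasp_force: 0.0
```

Request:
arm_command([
  {"linear": [0,0,0],"turn": 0.1},
  {"linear": [0,0,0],"turn": 0.05},
  {"linear": [0,0,0],"turn": 0},
  {"linear": [0,0,0],"turn": 0},
])

```text
t: 3.6
ee_pos: [493.4, 150.2, 241.6]
orientation: [-2.498, -1.905, 0.0]
ft_force: [0.4, 1.1, 0.4]
width: 87.6
grasp_force: 0.0
```

```bash
python3 d.py 493.5 147.9 95 .964 -.266
```

```text
t 3.6 pos [493.4 150.2 241.6] tool-delta mm [ -2.2   0.7 146.6] y [ 0.964 -0.264 -0.   ] z [-2.e-04 -0.e+00 -1.e+00] q [0.27 0.26 1.87 0.   1.01 0.54] w 87.6 F [0.4 1.1 0.4]
turn 0.0017
```

Request:
arm_command([
  {"linear": [-0.002,0.0005,0.015],"turn": 0},
  {"linear": [0,0,0.015],"turn": 0},
  {"linear": [0,0,0.015],"turn": 0},
  {"linear": [0,0,0.015],"turn": 0},
  {"linear": [0,0,0.015],"turn": 0},
  {"linear": [0,0,0.015],"turn": 0},
  {"linear": [0,0,0.015],"turn": 0},
  {"linear": [0,0,0.015],"turn": 0},
  {"linear": [0,0,0.015],"turn": 0},
  {"linear": [0,0,0.01],"turn": 0},
])

```text
t: 4.6
ee_pos: [493.1, 148.1, 95.7]
orientation: [-2.498, -1.905, 0.001]
ft_force: [0.0, 0.4, -0.1]
width: 87.5
grasp_force: 0.0
```

```bash
python3 - <<'E'
from h import *
s=cam('scene');t=cam('top')
f=lambda im,x,y:cv2.resize(im[y:y+100,x:x+100],None,fx=4,fy=4,interpolation=cv2.INTER_CUBIC)
cv2.imwrite('pics/c2.png',np.hstack([f(t['frame'],205,180),f(s['frame'],345,170)]))
E
python3 d.py 493.5 147.9 95
```

```text
t 4.7 pos [492.6 147.9  95.5] tool-delta mm [0.2 0.9 0.5] y [ 0.964 -0.265 -0.002] z [-2.3e-03 -6.0e-04 -1.0e+00] q [ 0.27  0.49  1.96 -0.    0.69  0.54] w 87.8 F [ 0.2 -0.1  0.3]
```

View pics/c2.png

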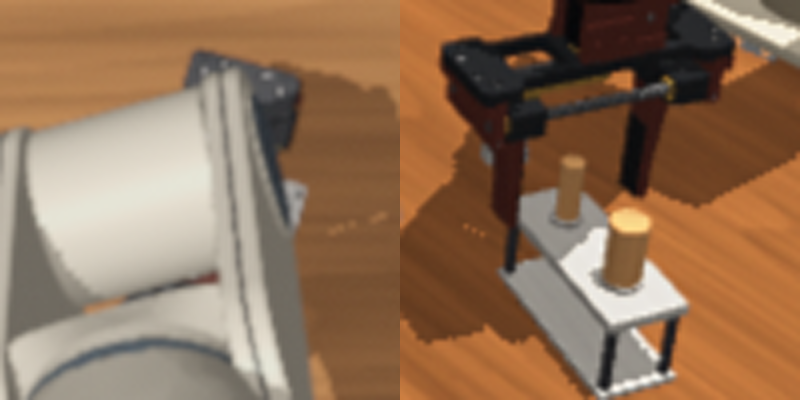

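The top view is blocked by the arm. In the scene view the fingers straddle the slim pin (crop x 510–640, pin at 573), so I'll close now.

Request:
arm_command([
  {"linear": [0,0,0],"turn": 0},
  {"linear": [0,0,0],"turn": 0},
  {"linear": [0,0,0],"turn": 0},
  {"linear": [0,0,0],"turn": 0},
  {"linear": [0,0,0],"turn": 0},
  {"linear": [0,0,0],"turn": 0},
  {"linear": [0,0,0],"turn": 0},
  {"linear": [0,0,0],"turn": 0},
], jaw=-1)

```text
t: 5.5
ee_pos: [493.4, 148.2, 96.7]
orientation: [2.499, 1.904, -0.0]
ft_force: [-0.6, -0.1, -0.0]
width: 27.3
grasp_force: 0.0
```

Request:
arm_command([
  {"linear": [0,0,0],"turn": 0},
  {"linear": [0,0,0],"turn": 0},
  {"linear": [0,0,0],"turn": 0},
  {"linear": [0,0,0],"turn": 0},
  {"linear": [0,0,0],"turn": 0},
  {"linear": [0,0,0],"turn": 0},
])

```text
t: 6.1
ee_pos: [493.4, 148.2, 96.6]
orientation: [-2.499, -1.904, 0.0]
ft_force: [0.5, -0.8, -0.7]
width: 15.8
grasp_force: 30.0
```

Request:
arm_command([
  {"linear": [0,0,-0.01],"turn": 0},
  {"linear": [0,0,-0.01],"turn": 0},
  {"linear": [0,0,-0.015],"turn": 0},
  {"linear": [0,0,-0.015],"turn": 0},
  {"linear": [0,0,-0.015],"turn": 0},
  {"linear": [0,0,-0.015],"turn": 0},
  {"linear": [0,0,-0.015],"turn": 0},
  {"linear": [0,0,-0.015],"turn": 0},
  {"linear": [0,0,0],"turn": 0},
])

```text
t: 7.0
ee_pos: [494.8, 148.6, 209.4]
orientation: [2.498, 1.902, 0.007]
ft_force: [0.2, 0.3, 0.0]
width: 15.3
grasp_force: 30.0
```

```bash
python3 d.py 549.6 -266 206
```

```text
t 7.0 pos [494.8 148.6 209.4] tool-delta mm [-385.1  163.     3.1] y [ 0.964 -0.266  0.004] z [ 0.0047  0.0013 -1.    ] q [0.27 0.31 1.9  0.   0.93 0.54] w 15.3 F [0.2 0.3 0. ]
```

Request:
arm_command([
  {"linear": [-0.01,0.004,-0.004],"turn": 0},
  {"linear": [-0.02,0.008,-0.004],"turn": 0},
  {"linear": [-0.02,0.008,-0.004],"turn": 0},
  {"linear": [-0.02,0.008,-0.004],"turn": 0},
  {"linear": [-0.02,0.008,-0.004],"turn": 0},
  {"linear": [-0.02,0.008,0],"turn": 0},
  {"linear": [-0.02,0.009,0],"turn": 0},
  {"linear": [-0.02,0.009,0],"turn": 0},
  {"linear": [-0.02,0.009,0],"turn": 0},
  {"linear": [-0.02,0.009,0],"turn": 0},
])

```text
t: 8.0
ee_pos: [519.4, -57.8, 226.1]
orientation: [-2.499, -1.903, 0.002]
ft_force: [0.7, 0.1, 0.2]
width: 15.5
grasp_force: 30.0
```

Request:
arm_command([
  {"linear": [-0.02,0.008,0],"turn": 0},
  {"linear": [-0.02,0.008,0],"turn": 0},
  {"linear": [-0.02,0.008,0],"turn": 0},
  {"linear": [-0.02,0.009,0],"turn": 0},
  {"linear": [-0.02,0.009,0],"turn": 0},
  {"linear": [-0.02,0.009,0],"turn": 0},
  {"linear": [-0.02,0.009,0],"turn": 0},
  {"linear": [-0.02,0.009,0],"turn": 0},
  {"linear": [-0.02,0.008,0],"turn": 0},
  {"linear": [-0.015,0.005,0],"turn": 0},
])

```text
t: 9.0
ee_pos: [546.6, -267.7, 225.9]
orientation: [-2.499, -1.902, 0.001]
ft_force: [0.2, 0.6, -0.8]
width: 15.2
grasp_force: 30.0
```

Request:
arm_command([
  {"linear": [0,0,0],"turn": 0},
  {"linear": [0,0,0],"turn": 0},
])

```text
t: 9.2
ee_pos: [546.7, -265.9, 226.2]
orientation: [-2.499, -1.902, 0.001]
ft_force: [-0.6, 0.9, 0.0]
width: 15.4
grasp_force: 30.0
```

```bash
python3 d.py 549.6 -266 155
```

```text
t 9.2 pos [ 546.7 -265.9  226.2] tool-delta mm [ 0.7  2.9 71.2] y [ 0.964 -0.267 -0.001] z [-1.1e-03  8.0e-04 -1.0e+00] q [-0.47  0.42  1.68  0.    1.05 -0.2 ] w 15.4 F [-0.6  0.9  0. ]
```

Request:
arm_command([
  {"linear": [0.0005,0.003,0.01],"turn": 0},
  {"linear": [0,0,0.01],"turn": 0},
  {"linear": [0,0,0.01],"turn": 0},
  {"linear": [0,0,0.01],"turn": 0},
  {"linear": [0,0,0.01],"turn": 0},
  {"linear": [0,0,0.01],"turn": 0},
  {"linear": [0,0,0.008],"turn": 0},
  {"linear": [0,0,0],"turn": 0},
  {"linear": [0,0,0],"turn": 0},
])

```text
t: 10.1
ee_pos: [550.4, -266.4, 158.6]
orientation: [-2.499, -1.903, 0.0]
ft_force: [-0.2, 0.2, -0.8]
width: 15.6
grasp_force: 30.0
```

```bash
python3 - <<'E'
from h import *
s=cam('scene');t=cam('top');np.save('s2.npy',s['frame'])
f=lambda im,x,y,w,h,k:cv2.resize(im[y:y+h,x:x+w],None,fx=k,fy=k,interpolation=cv2.INTER_CUBIC)
cv2.imwrite('pics/c3.png',np.hstack([f(t['frame'],385,170,60,100,5),f(s['frame'],255,130,50,50*2,5)]))
cv2.imwrite('pics/c4.png',f(s['frame'],260,135,50,50,10))
o=ctrl.get_obs();p=o['ee_pos'];print(p)
print('proj tip',proj(s,[p[0],p[1],p[2]-70.6]),'collar',proj(s,[p[0],p[1],p[2]-30]),'top',proj(s,[p[0],p[1],p[2]+15]),'mouth',proj(s,[551.2,-267.5,76]))
E
```

```text
[ 550.63833368 -266.5757802   159.15508181]
proj tip [[284.27511241 163.77412829]] collar [[283.78304352 152.47763424]] top [[283.21704005 139.48381378]] mouth [[284.12633259 167.12766073]]
```

View pics/c3.png

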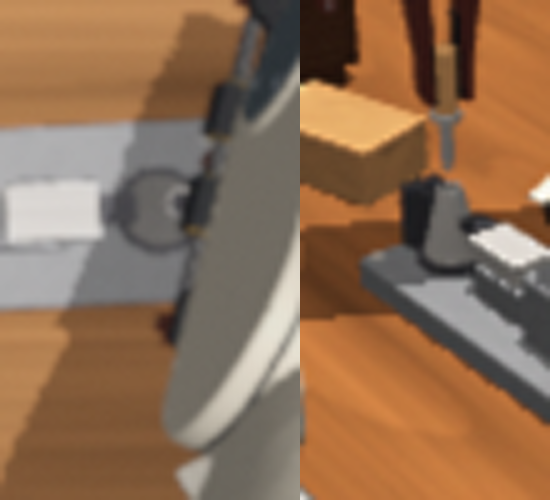

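View pics/c4.png

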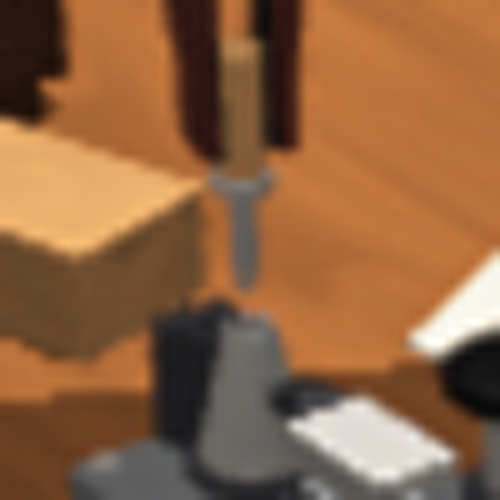

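Pin tip is at scene px (284.2,163.2) and the mouth centre at about (284.3,166.7), so they line up sideways to within about 0.5 mm. The top view agrees along the viewing direction. I'll descend gently and watch the force.

Request:
arm_command([
  {"linear": [0,0,0.004],"turn": 0},
  {"linear": [0,0,0.004],"turn": 0},
  {"linear": [0,0,0.004],"turn": 0},
  {"linear": [0,0,0.003],"turn": 0},
  {"linear": [0,0,0],"turn": 0},
  {"linear": [0,0,0],"turn": 0},
])

```text
t: 10.8
ee_pos: [550.3, -266.3, 143.5]
orientation: [-2.499, -1.903, 0.0]
ft_force: [-0.0, -0.0, -0.5]
width: 15.4
grasp_force: 30.0
```

Request:
arm_command([
  {"linear": [0,0,0.002],"turn": 0},
  {"linear": [0,0,0.002],"turn": 0},
  {"linear": [0,0,0],"turn": 0},
  {"linear": [0,0,0],"turn": 0},
])

```text
t: 11.2
ee_pos: [550.3, -266.3, 139.6]
orientation: [-2.499, -1.903, 0.0]
ft_force: [0.6, -0.5, -1.0]
width: 15.3
grasp_force: 30.0
```

Request:
arm_command([
  {"linear": [0,0,0.002],"turn": 0},
  {"linear": [0,0,0.002],"turn": 0},
  {"linear": [0,0,0.002],"turn": 0},
  {"linear": [0,0,0],"turn": 0},
  {"linear": [0,0,0],"turn": 0},
])

```text
t: 11.7
ee_pos: [550.3, -266.3, 133.6]
orientation: [-2.499, -1.903, 0.0]
ft_force: [0.6, -0.5, -0.0]
width: 15.3
grasp_force: 30.0
```

```bash
python3 - <<'E'
from h import *
s=cam('scene')
cv2.imwrite('pics/c5.png',cv2.resize(s['frame'][140:190,260:310],None,fx=10,fy=10,interpolation=cv2.INTER_CUBIC))
o=ctrl.get_obs();print(o['ee_pos'],o['ft_force'],o['moment'])
E
```

```text
[ 550.33535553 -266.37557562  133.64919067] [-0.03995222  0.12468977 -0.61255141] [-0.02696064  0.04894115 -0.00812641]
```

View pics/c5.png

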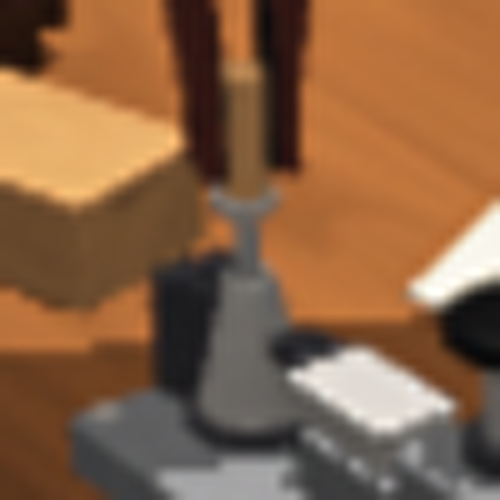

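The shaft is inside the mouth (crop (248,270)), centred, with no side force. I'll continue down.

Request:
arm_command([
  {"linear": [0,0,0.003],"turn": 0},
  {"linear": [0,0,0.003],"turn": 0},
  {"linear": [0,0,0.003],"turn": 0},
  {"linear": [0,0,0.003],"turn": 0},
  {"linear": [0,0,0.003],"turn": 0},
  {"linear": [0,0,0.003],"turn": 0},
  {"linear": [0,0,0.003],"turn": 0},
  {"linear": [0,0,0.001],"turn": 0},
  {"linear": [0,0,0],"turn": 0},
])

```text
t: 12.65
ee_pos: [550.2, -266.3, 111.5]
orientation: [-2.499, -1.903, 0.0]
ft_force: [-0.6, 0.5, -0.9]
width: 15.2
grasp_force: 30.0
```

Request:
arm_command([
  {"linear": [0,0,0.001],"turn": 0},
  {"linear": [0,0,0.001],"turn": 0},
  {"linear": [0,0,0],"turn": 0},
  {"linear": [0,0,0],"turn": 0},
])

```text
t: 13.05
ee_pos: [550.3, -266.4, 109.7]
orientation: [2.499, 1.903, 0.0]
ft_force: [0.9, 0.5, -0.8]
width: 15.4
grasp_force: 30.0
```

Request:
arm_command([
  {"linear": [0,0,0.0005],"turn": 0},
  {"linear": [0,0,0.0005],"turn": 0},
  {"linear": [0,0,0],"turn": 0},
  {"linear": [0,0,0],"turn": 0},
])

```text
t: 13.45
ee_pos: [550.3, -266.4, 108.7]
orientation: [-2.499, -1.903, 0.0]
ft_force: [-1.0, 0.6, -0.4]
width: 15.4
grasp_force: 30.0
```

Request:
arm_command([
  {"linear": [0,0,0.0005],"turn": 0},
  {"linear": [0,0,0.0005],"turn": 0},
  {"linear": [0,0,0],"turn": 0},
  {"linear": [0,0,0],"turn": 0},
])

```text
t: 13.85
ee_pos: [550.4, -266.4, 108.4]
orientation: [2.499, 1.903, 0.0]
ft_force: [-1.7, 0.4, 5.8]
width: 15.7
grasp_force: 30.0
```

Contact at the predicted height. I'll release.

Request:
arm_command([
  {"linear": [0,0,0],"turn": 0},
  {"linear": [0,0,0],"turn": 0},
  {"linear": [0,0,0],"turn": 0},
  {"linear": [0,0,0],"turn": 0},
  {"linear": [0,0,0],"turn": 0},
  {"linear": [0,0,0],"turn": 0},
  {"linear": [0,0,0],"turn": 0},
], jaw=0.2)

```text
t: 14.55
ee_pos: [550.3, -266.4, 107.6]
orientation: [-2.499, -1.903, 0.0]
ft_force: [-0.0, 0.3, -0.0]
width: 52.5
grasp_force: 0.0
```

Request:
arm_command([
  {"linear": [0,0,-0.005],"turn": 0},
  {"linear": [0,0,-0.01],"turn": 0},
  {"linear": [0,0,-0.015],"turn": 0},
  {"linear": [0,0,-0.015],"turn": 0},
  {"linear": [0,0,-0.015],"turn": 0},
  {"linear": [0,0,-0.015],"turn": 0},
  {"linear": [0,0,-0.01],"turn": 0},
  {"linear": [0,0,0],"turn": 0},
])

```text
t: 15.35
ee_pos: [551.2, -266.8, 194.8]
orientation: [2.497, 1.902, 0.002]
ft_force: [0.5, -1.1, -0.5]
width: 52.9
grasp_force: 0.0
```

```bash
python3 - <<'E'
from h import *
s=cam('scene')
cv2.imwrite('pics/c6.png',cv2.resize(s['frame'][130:205,250:350],None,fx=8,fy=8,interpolation=cv2.INTER_CUBIC))
E
python3 d.py 543.8 -124.5 185
```

```text
t 15.4 pos [ 550.7 -266.5  193.6] tool-delta mm [135.1 -44.4   8.5] y [ 0.964 -0.266  0.002] z [ 1.5e-03 -7.0e-04 -1.0e+00] q [-0.47  0.46  1.7   0.    0.98 -0.2 ] w 52.8 F [-1.  -0.1 -0.4]
```

View pics/c6.png

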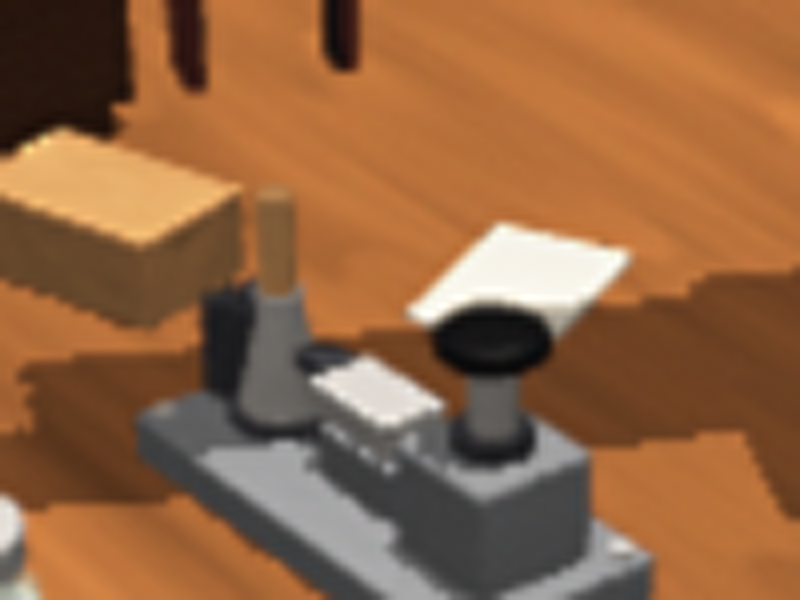

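The pin stands upright with its collar on the rim (crop (280,290)), and the knob is up (490,335). Next I'll close the gripper and move above the knob.

Request:
arm_command([
  {"linear": [0.007,-0.002,0],"turn": 0},
  {"linear": [0.015,-0.005,0],"turn": 0},
  {"linear": [0.015,-0.005,0],"turn": 0},
  {"linear": [0.015,-0.005,0],"turn": 0},
  {"linear": [0.015,-0.005,0],"turn": 0},
  {"linear": [0.015,-0.005,0],"turn": 0},
  {"linear": [0.015,-0.005,0],"turn": 0},
  {"linear": [0.015,-0.005,0],"turn": 0},
  {"linear": [0.015,-0.005,0],"turn": 0},
  {"linear": [0.007,-0.002,0],"turn": 0},
], jaw=-1)

```text
t: 16.4
ee_pos: [543.3, -123.8, 192.7]
orientation: [-2.498, -1.905, 0.0]
ft_force: [0.1, -0.2, 0.1]
width: 0.3
grasp_force: 0.0
```

Request:
arm_command([
  {"linear": [0,0,0.01],"turn": 0},
  {"linear": [0,0,0.01],"turn": 0},
  {"linear": [0,0,0.008],"turn": 0},
  {"linear": [0,0,0.006],"turn": 0},
  {"linear": [0,0,0],"turn": 0},
  {"linear": [0,0,0],"turn": 0},
])

```text
t: 17.0
ee_pos: [543.5, -125.8, 158.4]
orientation: [-2.5, -1.903, 0.0]
ft_force: [0.4, -0.9, -0.3]
width: 0.4
grasp_force: 0.0
```

```bash
python3 - <<'E'
from h import *
s=cam('scene')
cv2.imwrite('pics/c7.png',cv2.resize(s['frame'][130:205,250:350],None,fx=8,fy=8,interpolation=cv2.INTER_CUBIC))
E
python3 d.py 544 -125.5 131
```

```text
t 17.05 pos [ 543.6 -125.8  158.7] tool-delta mm [ 0.4  0.3 27.7] y [ 0.964 -0.266  0.   ] z [ 1.e-04 -0.e+00 -1.e+00] q [-0.25  0.44  1.84 -0.    0.87  0.02] w 0.3 F [-0.5  1.   0.3]
```

View pics/c7.png

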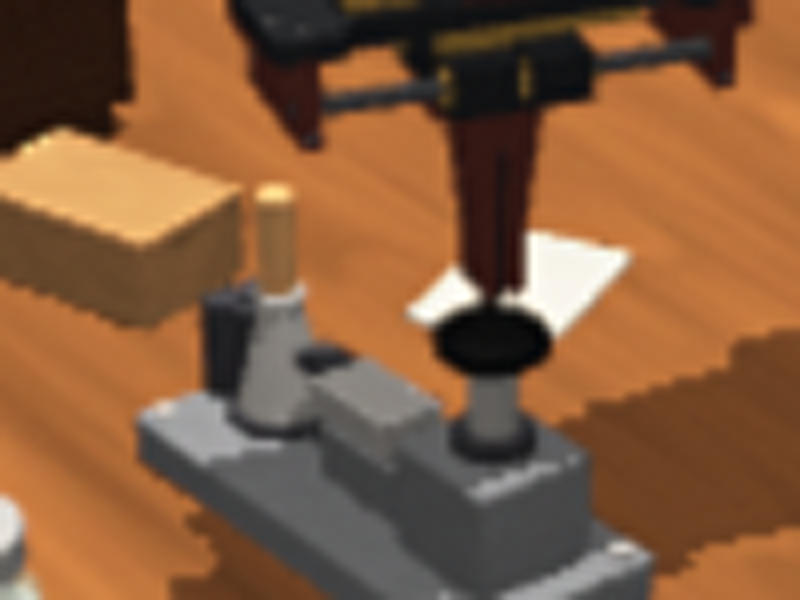

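The closed fingertips (495,295) are centred above the knob (492,335). I'll approach to find contact.

Request:
arm_command([
  {"linear": [0,0,0.005],"turn": 0},
  {"linear": [0,0,0.005],"turn": 0},
  {"linear": [0,0,0.003],"turn": 0},
  {"linear": [0,0,0.001],"turn": 0},
  {"linear": [0,0,0],"turn": 0},
  {"linear": [0,0,0],"turn": 0},
])

```text
t: 17.65
ee_pos: [543.6, -125.5, 144.7]
orientation: [2.499, 1.903, 0.0]
ft_force: [0.4, -0.0, -0.8]
width: 0.6
grasp_force: 0.0
```

Request:
arm_command([
  {"linear": [0,0,0.001],"turn": 0},
  {"linear": [0,0,0],"turn": 0},
  {"linear": [0,0,0],"turn": 0},
])

```text
t: 17.95
ee_pos: [543.5, -125.5, 143.7]
orientation: [2.499, 1.904, 0.0]
ft_force: [-0.2, 0.7, -0.6]
width: 0.5
grasp_force: 0.0
```

Request:
arm_command([
  {"linear": [0,0,0.001],"turn": 0},
  {"linear": [0,0,0],"turn": 0},
  {"linear": [0,0,0],"turn": 0},
])

```text
t: 18.25
ee_pos: [543.6, -125.5, 142.9]
orientation: [2.499, 1.903, 0.0]
ft_force: [-0.9, 0.5, 4.0]
width: 0.4
grasp_force: 1.7
```

Request:
arm_command([
  {"linear": [0,0,0.001],"turn": 0},
  {"linear": [0,0,0],"turn": 0},
  {"linear": [0,0,0],"turn": 0},
])

```text
t: 18.55
ee_pos: [543.6, -125.5, 141.8]
orientation: [2.499, 1.903, 0.0]
ft_force: [-0.7, 0.8, 3.9]
width: 0.3
grasp_force: 2.0
```

Request:
arm_command([
  {"linear": [0,0,0.0015],"turn": 0},
  {"linear": [0,0,0.0015],"turn": 0},
  {"linear": [0,0,0.0015],"turn": 0},
  {"linear": [0,0,0.0015],"turn": 0},
  {"linear": [0,0,0.0015],"turn": 0},
  {"linear": [0,0,0.0015],"turn": 0},
  {"linear": [0,0,0.001],"turn": 0},
  {"linear": [0,0,0],"turn": 0},
  {"linear": [0,0,0],"turn": 0},
  {"linear": [0,0,0],"turn": 0},
])

```text
t: 19.55
ee_pos: [543.7, -125.5, 132.1]
orientation: [2.499, 1.903, 0.0]
ft_force: [-2.4, 0.4, 9.1]
width: 0.8
grasp_force: 4.4
```

```bash
python3 - <<'E'
from h import *
z=[];f=[]
for i in range(8):
    cam('scene');o=ctrl.get_obs();z.append(o['ee_pos'][2]);f.append(o['ft_force'][2])
print(np.mean(z),np.std(z),np.mean(f),np.std(f))
E
```

```text
132.0779621294581 0.017210017578159605 8.945516685761186 0.5554195582996981
```

Request:
arm_command([
  {"linear": [0,0,0.0009],"turn": 0},
  {"linear": [0,0,0],"turn": 0},
  {"linear": [0,0,0],"turn": 0},
  {"linear": [0,0,0],"turn": 0},
  {"linear": [0,0,0],"turn": 0},
  {"linear": [0,0,0],"turn": 0},
  {"linear": [0,0,0],"turn": 0},
  {"linear": [0,0,0],"turn": 0},
  {"linear": [0,0,0],"turn": 0},
  {"linear": [0,0,0],"turn": 0},
])

```text
t: 20.95
ee_pos: [543.7, -125.5, 131.2]
orientation: [2.499, 1.903, 0.0]
ft_force: [-1.5, 0.7, 9.3]
width: 0.6
grasp_force: 4.6
```

Request:
arm_command([
  {"linear": [0,0,0],"turn": 0},
  {"linear": [0,0,0],"turn": 0},
  {"linear": [0,0,0],"turn": 0},
  {"linear": [0,0,0],"turn": 0},
  {"linear": [0,0,0],"turn": 0},
  {"linear": [0,0,0],"turn": 0},
  {"linear": [0,0,0],"turn": 0},
  {"linear": [0,0,0],"turn": 0},
  {"linear": [0,0,0],"turn": 0},
  {"linear": [0,0,0],"turn": 0},
])

```text
t: 21.95
ee_pos: [543.7, -125.5, 131.2]
orientation: [2.499, 1.903, 0.0]
ft_force: [-1.8, 1.2, 9.4]
width: 0.5
grasp_force: 4.6
```

Request:
arm_command([
  {"linear": [0,0,0],"turn": 0},
  {"linear": [0,0,0],"turn": 0},
  {"linear": [0,0,0],"turn": 0},
  {"linear": [0,0,0],"turn": 0},
  {"linear": [0,0,0],"turn": 0},
  {"linear": [0,0,0],"turn": 0},
  {"linear": [0,0,0],"turn": 0},
  {"linear": [0,0,0],"turn": 0},
  {"linear": [0,0,0],"turn": 0},
  {"linear": [0,0,0],"turn": 0},
])

```text
t: 22.95
ee_pos: [543.7, -125.5, 131.2]
orientation: [2.499, 1.903, 0.0]
ft_force: [-3.0, 0.8, 9.0]
width: 0.5
grasp_force: 4.6
```

Request:
arm_command([
  {"linear": [0,0,0],"turn": 0},
  {"linear": [0,0,0],"turn": 0},
  {"linear": [0,0,0],"turn": 0},
  {"linear": [0,0,0],"turn": 0},
  {"linear": [0,0,0],"turn": 0},
  {"linear": [0,0,0],"turn": 0},
  {"linear": [0,0,0],"turn": 0},
  {"linear": [0,0,0],"turn": 0},
  {"linear": [0,0,0],"turn": 0},
  {"linear": [0,0,0],"turn": 0},
])

```text
t: 23.95
ee_pos: [543.6, -125.5, 131.2]
orientation: [2.499, 1.903, 0.0]
ft_force: [-1.9, 1.4, 9.6]
width: 0.2
grasp_force: 4.6
```

```bash
python3 - <<'E'
from h import *
s=cam('scene')
cv2.imwrite('pics/c8.png',cv2.resize(s['frame'][130:205,250:350],None,fx=8,fy=8,interpolation=cv2.INTER_CUBIC))
E
python3 d.py 544 -125.5 131
```

```text
t 24.0 pos [ 543.7 -125.5  131.2] tool-delta mm [0.1 0.3 0.2] y [ 0.964 -0.266  0.   ] z [ 4.e-04 -1.e-04 -1.e+00] q [-0.25  0.48  1.85 -0.    0.81  0.02] w 0.4 F [-2.5  0.2  8.5]
```

View pics/c8.png

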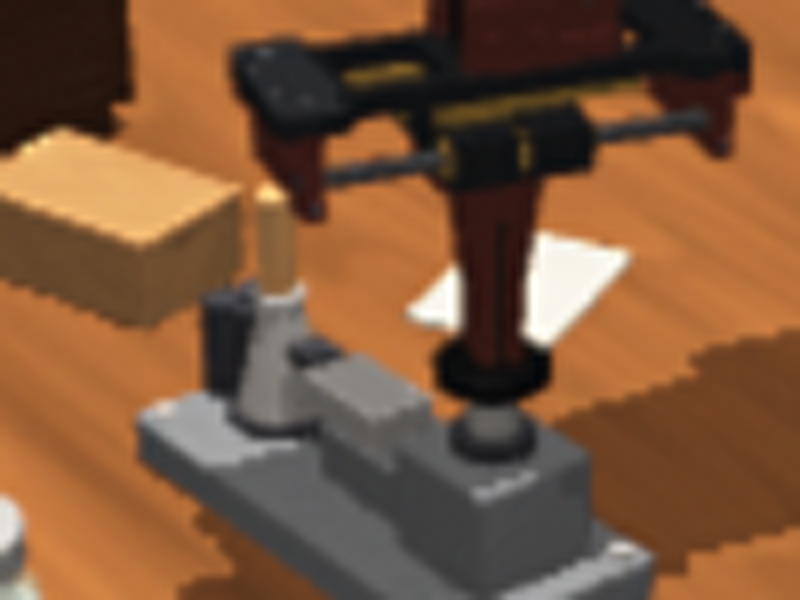

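The knob is down to (492,368) under the fingertips at about 12 mm and 9 N. It has held steady for 3 s or more, and the pin is still seated at (278,290). Handing in.

```bash
python3 -c "
from workcell import ctrl
print(ctrl.close_job())"
```

```text
the job is handed in; nothing more can be done
None
```

The slim pin is seated in the nozzle with its collar on the rim and released, and the gripper was still holding the palm knob pressed about 12 mm (about 9 N) when I handed the job in at about 24 s; the hand-in gave no verdict.

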